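# Pack the dried pressed teas into their box bases

### The job

Pack the dried teas: take the five pressed teas off the slatted drying tray and set the brick flat in the long wooden box base, the square tea flat in the square base, and the three bowl-shaped teas in the round base as one upright nest, the largest at the bottom, hollow side up, with each smaller one sitting right down in the hollow of the one below. Every tea must end fully down inside its place; lower them in and never let one drop, for they chip. Leave the paste pot and the twine spool standing where they are.

Things in the scene. Friction and masses are not known exactly. Their poses are not given: they have to be found in the camera images.
- tuo_large: largest of three round bowl-shaped pressed teas: dark brown, 70 mm across, 38 mm tall, 110 g. Foot 54 mm across, side sloping out to 70 mm at 12 mm up, straight above. In its top a round hollow 58 mm across, 12 mm deep, flat floor 26 mm above the underside. Origin: centre of the underside, z up through the hollow. Starts hollow up. Starts on the drying tray, 40 mm above the table.
- tuo_medium: middle bowl-shaped tea: dark brown, 50 mm across, 36 mm tall, 50 g; foot 36 mm across, side straight from 10 mm up. In its top a round hollow 38 mm across and 8 mm deep, floor 28 mm above the underside. Origin: centre of the underside, z up through the hollow. Starts hollow up. Starts on the drying tray, 40 mm above the table.
- tuo_small: smallest bowl-shaped tea: dark brown, 30 mm across, 24 mm tall, 16 g; foot 20 mm across, side straight from 6 mm up, a small dimple in its top. Origin: centre of the underside, z up through the dimple. Starts dimple up. Starts on the drying tray, 40 mm above the table.
- brick: long pressed tea brick: dark brown, 96 x 52 mm, 28 mm tall, 150 g. Origin: centre of the underside; x along the 96 mm length, y across the 52 mm width, z up. Starts on the drying tray, 40 mm above the table.
- square: square pressed tea: dark brown, 66 x 66 mm, 28 mm tall, 130 g. Origin: centre of the underside; x and y along its sides, z up. Starts on the drying tray, 40 mm above the table.
- base_long: loose wooden box base for the brick, an open tray standing on the table: 118 x 74 mm outside, 14 mm tall, walls and floor 5 mm thick, so 108 x 64 mm inside and 9 mm deep; 220 g. Origin: centre of the underside; x along its length, y across, z up. The inner floor is 5 mm above the origin.
- base_square: loose square wooden box base: 88 x 88 mm outside, 14 mm tall, walls and floor 5 mm thick, so 78 x 78 mm inside and 9 mm deep; 220 g. Origin: centre of the underside; x and y along its sides, z up. The inner floor is 5 mm above the origin.
- base_round: loose round wooden box base: 92 mm across outside, 14 mm tall, walls and floor 5 mm thick, so 82 mm across inside and 9 mm deep; 220 g. Origin: centre of the underside, z up. The inner floor is 5 mm above the origin.
- paste_pot: bystander: small white paste pot with a metal lid, 52 mm across, 54 mm tall, 180 g, beyond the work between the drying tray and the box bases. Origin: centre of the underside.
- twine_spool: bystander: upright twine spool with wooden flanges, 58 mm across, 62 mm tall, 160 g, beside the box bases. Origin: centre of the underside.
There are look-alikes about, which are no part of the job. What is shaped like the tuo_small but yellow is not meant. Leave any white look-alike of the square alone.

How it is judged:
By the outcome, as a careful person would: the job done as asked, in the order asked, and still so for the second after the job is handed in, with the robot touching nothing.
It also fails if it takes over 138 s, if anything falls off the work surface, if the arm or the gripper's body presses on something with over 40 N, if the wrist force passes 120 N, or if a joint passes its speed limit or range.

### The arm

A 6-joint arm with a two-finger parallel gripper is mounted at the origin on the work surface. World frame = base frame: x ahead of the robot, y to its left, z up, the work surface at z = 0. Lengths are in m, angles in rad, forces in N, time in s.
With the tool pointing down it reaches from about 0.35 to 0.85 m from the base axis. Payload 8.1 kg.
Tool frame: the origin (TCP) lies on the mounting face of the last link; the fingertips stand 186 mm ahead of it and the grasp point (between the pads) lies 167 mm ahead of it; z points along the fingers, y is the line along which they close (so a half turn about z gives the same grasp; the last joint's range is limited). The gripper opens to 93 mm and grips with 3 to 60 N. Pads are 15 mm wide; open, the fingers measure 128 mm over their backs; the gripper's body (75 mm by 188 mm) begins 65 mm behind the grasp point.
Start: joints at [-1.212, 0.13, 1.488, -0, 1.523, -0.085], TCP at [0.258, -0.542, 0.405] pointing down, gripper open.
Joint ranges: [-2.96, 2.96], [-0.89, 2.26], [0.02, 2.5], [-1.34, 4.48], [0, 2.73], [-2.66, 2.66]. Speed limits (rad/s): [2.39, 2.39, 2.79, 3.14, 3.14, 3.14].

### API

Orientations are given as a rotation vector (axis times angle).
In Python, from plant import * gives the robot as it stands. The module is installed in compiled form; this text tells all that it offers.
- The arm moves only by the tool arm_command, never from a script. Its argument "increments" is a list of rows, each a list of 6 numbers: the shift along the tool's x, y, z in units of 0.2 m (1.0 is 0.2 m), then the turn, a rotation vector about the tool's x, y, z in units of pi rad (1.0 is pi rad). A call has exactly 5 rows; each row is the pose to reach, as a shift and turn from the pose commanded when the call began, along the tool's axes at that moment, turning the shorter way round; what a row does not reach only later rows make up. A row lasts 1/8 s, in which the tool goes at most 62.5 mm and 10.7 degrees, less where a joint would pass 70% of its speed; a pose out of reach is approached as far as the arm can. A call with a number of a shift or a turn outside -1 to 1 is refused whole. A call with a gripper value outside its range is refused whole. "fingers" is the closure, from -1 (fully open) to 1 (shut), set as the call begins (left out, the last holds). The fingers move at their own pace and stop on an object; "force" is the grip in N (left out, the last holds). Time passes only in rows, so rows that repeat a pose let the fingers close, or fill a call up. It gives the time, the measured TCP pose, the force, the opening and the grip force at its end, in the units of the state.
- read_state(): the state, without advancing time (a new reading comes with each control period).
- read_camera(name): name is "scene" or "top" or "wrist"; returns a dict with "image" (384x512x3 uint8, red, green, blue), "fx", "fy", "cx", "cy" (pixels), "T" (4x4, takes a point from camera to world coordinates). Camera axes: x right, y down, z forward; pixel columns grow to the right and rows downward; lengths in m; the calibration is good to about 2 mm. A picture is of the moment at which its call begins. There is no depth.
- close_job(): hands the job in; it is judged then, once.
The state is a dict: "t": time; "q": joint angles; "dq": joint speeds; "joint_torque": joint torques, N m; "tool_pos": TCP position; "orientation": TCP orientation; "force": force on the tool from outside, world axes, zero at the start; "wrist_torque": the same for the moment, N m; "opening": finger opening in m; "gripper_force": force on a finger pad.
Only numpy, scipy, OpenCV 4.12 (cv2) and the standard library are available. Lean on these libraries where they do the work, as an engineer would, in place of code of your own. Each camera call takes 0.05 s, during which the arm holds its last target. There are 200 camera calls.

## Working session

There is one attempt and no reset: what is moved stays moved. The work goes in short steps, Python scripts to look and compute and a tool call to move; the robot and the scene stay as the last step left them, time stands still between calls to the robot, and variables do not carry over. Pictures are saved under pics/ and viewed, at most 14 in all, crops included, and the job is handed in when it is done.

Besides the shell and the picture viewer there is one more tool, called after "Call:" by a JSON object that holds its "fn" and its "kwargs", one argument or row to a line. arm_command: Moves the arm, as the interface text tells. Shifts and turns lie within -1 to 1; 1 stands for 0.2 m of shift or pi rad of turn. Its arguments: {"type":"object","properties":{"increments":{"type":"array","items":{"type":"array","items":{"type":"number","minimum":-1,"maximum":1}}},"fingers":{"type":"number"},"force":{"type":"number"}},"required":["increments"]}

```bash
mkdir -p pics
python3 - <<'E'
from plant import *
import cv2,numpy as np
s=read_state();print({k:np.round(v,3) for k,v in s.items()})
for n in("top","scene"):
    c=read_camera(n);cv2.imwrite(f"pics/{n}0.png",cv2.resize(c["image"][:,:,::-1],(800,600),interpolation=cv2.INTER_CUBIC))
    print(n,c["fx"],c["fy"],c["cx"],c["cy"],np.round(c["T"],4).tolist())
E
```

```text
{'t': np.float64(0.0), 'q': array([-1.212,  0.131,  1.489,  0.   ,  1.523, -0.085]), 'dq': array([-0.001, -0.001,  0.   ,  0.001,  0.   ,  0.001]), 'joint_torque': array([ 1.0000e-03, -5.5983e+01, -4.9176e+01,  7.7000e-02,  3.5000e-02,
       -0.0000e+00]), 'tool_pos': array([ 0.258, -0.542,  0.404]), 'orientation': array([-3.063, -0.691,  0.   ]), 'force': array([ 0.237, -0.129,  0.605]), 'wrist_torque': array([-0.002, -0.039, -0.023]), 'gripper_force': np.float64(0.0), 'opening': np.float64(0.093)}
top 465.7898474594204 465.7898474594204 256.8617972097827 196.87471991313288 [[-0.0171, -0.9939, 0.1092, 0.3834], [-0.9999, 0.0168, -0.0033, -0.0141], [0.0014, -0.1092, -0.994, 1.4687], [0.0, 0.0, 0.0, 1.0]]
scene 377.94447551781167 377.94447551781167 247.1299433040207 184.76724529673066 [[-0.6979, 0.5359, -0.4751, 0.993], [0.7161, 0.5273, -0.4573, 0.4278], [0.0055, -0.6594, -0.7518, 0.768], [0.0, 0.0, 0.0, 1.0]]
```

View pics/top0.png

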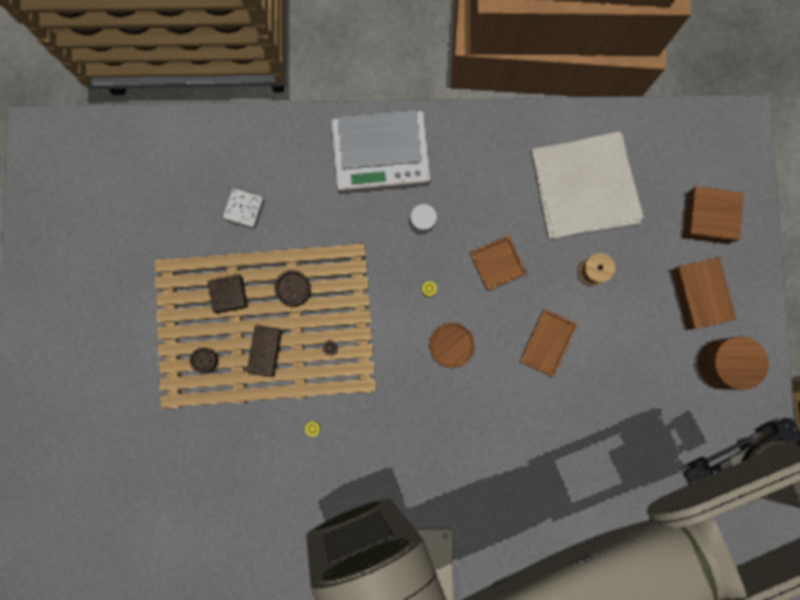

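View pics/scene0.png

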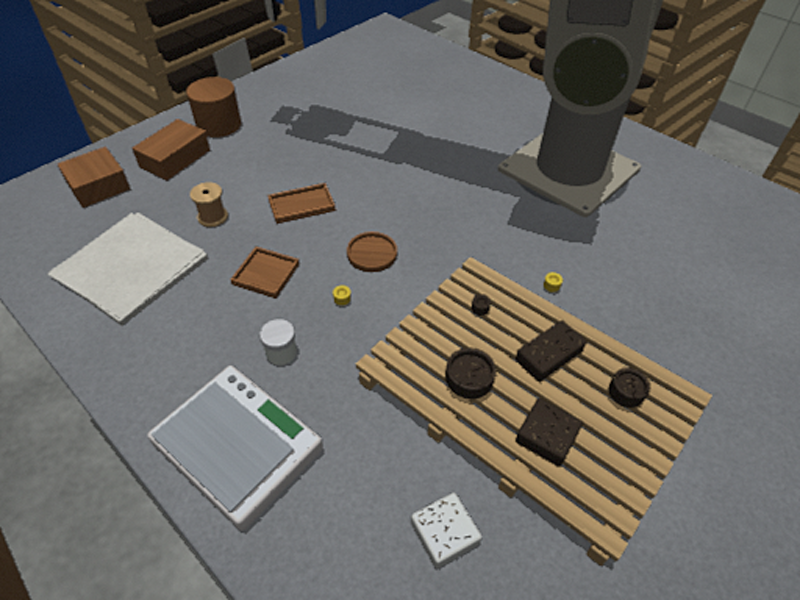

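The top view (800x600) shows these candidates:
- **Teas:** brick (264,350), square (228,293), large tuo (293,288), medium (204,360) and small (330,348).
- **Look-alikes to leave:** yellow small ones at (430,288) and (312,429), and the white square at (243,208).
- **Bases:** square (498,263), round (452,344), long (548,342). The wooden lids on the right are not targets.
- **Bystanders:** pot (424,217), spool (599,268).

I'm choosing the dark brown teas on the tray. Next I'll fit their poses and check in one crop.

```bash
cat > vis.py <<'E'
import cv2,numpy as np
from scipy.optimize import minimize
from scipy.spatial.transform import Rotation as Rot
def ring(d,z,n=40):
    a=np.linspace(0,2*np.pi,n,endpoint=False);return np.c_[d/2*np.cos(a),d/2*np.sin(a),a*0+z]
def box(l,w,h): return np.array([[sx*l/2,sy*w/2,z] for sx in(-1,1) for sy in(-1,1) for z in(0,h)])
M=dict(tuo_large=np.r_[ring(.054,0),ring(.07,.012),ring(.07,.038)],tuo_medium=np.r_[ring(.036,0),ring(.05,.01),ring(.05,.036)],
 tuo_small=np.r_[ring(.02,0),ring(.03,.006),ring(.03,.024)],brick=box(.096,.052,.028),square=box(.066,.066,.028),
 base_long=box(.118,.074,.014),base_square=box(.088,.088,.014),base_round=np.r_[ring(.092,0),ring(.092,.014)])
def proj(c,P):
    T=c["T"];p=(P-T[:3,3])@T[:3,:3];return np.c_[c["fx"]*p[:,0]/p[:,2]+c["cx"],c["fy"]*p[:,1]/p[:,2]+c["cy"]]
def ray(c,u,v,z):
    T=c["T"];d=T[:3,:3]@[(u-c["cx"])/c["fx"],(v-c["cy"])/c["fy"],1];return T[:3,3]+d*(z-T[2,3])/d[2]
def hull(c,n,x,y,z,yaw):
    P=M[n]@Rot.from_euler("z",yaw).as_matrix().T+[x,y,z];return cv2.convexHull(proj(c,P).astype(np.float32))
def mask(c,n):
    h=cv2.cvtColor(c["image"],cv2.COLOR_RGB2HSV).astype(int);H,S,V=h[...,0],h[...,1],h[...,2]
    m=(V<75)&(S>30)&(H<25) if "base" not in n else (S>95)&(H<18)&(V>45)
    return m.astype(np.uint8)
def fit(c,n,x,y,z,yaw,K=4):
    """silhouette fit: signed distance to mask edge averaged over hull outline, weighted with IoU"""
    m=cv2.morphologyEx(mask(c,n),cv2.MORPH_OPEN,np.ones((3,3)))
    uv=proj(c,np.array([[x,y,z+.01]]))[0]
    k,lab,st,cen=cv2.connectedComponentsWithStats(m)
    big=[i for i in range(1,k) if st[i,4]>40]; i=min(big,key=lambda i:np.hypot(*(cen[i]-uv)))
    m=(lab==i).astype(np.uint8); m=cv2.morphologyEx(m,cv2.MORPH_CLOSE,np.ones((9,9)))
    M2=cv2.resize(m*255,None,fx=K,fy=K,interpolation=cv2.INTER_LINEAR)>127
    def cost(p):
        q=np.zeros(M2.shape,np.uint8);hh=(hull(c,n,p[0]/100,p[1]/100,z,p[2]/5)+.5)*K-.5
        cv2.fillConvexPoly(q,np.round(hh*16).astype(np.int32),1,shift=4);q=q>0
        return 1-(q&M2).sum()/max(1,(q|M2).sum())
    x0,y0=np.array([x,y])+ray(c,*cen[i],z+.01)[:2]-np.array([x,y])
    yaws=[yaw] if "tuo" in n or "round" in n else yaw+np.linspace(-.6,.6,5)
    best=min((minimize(cost,[x0*100,y0*100,w*5],method="Nelder-Mead",options=dict(initial_simplex=np.array([x0*100,y0*100,w*5])+np.array([[0,0,0],[.8,0,0],[0,.8,0],[0,0,.8]]),xatol=.005,fatol=1e-4)) for w in yaws),key=lambda r:r.fun)
    return best.x[0]/100,best.x[1]/100,best.x[2]/5,best.fun
def draw(im,c,n,p,z,s):
    cv2.polylines(im,[np.round((hull(c,n,p[0],p[1],z,p[2])+.5)*s-.5).astype(int)],True,(0,255,0),1)
def inc(s,x,y,z,ydir):
    """row for a downward tool at TCP x,y,z with closing line at world angle ydir"""
    R=Rot.from_rotvec(s["orientation"]);best=None
    for a in(ydir,ydir+np.pi):
        yy=np.array([np.cos(a),np.sin(a),0]);zz=np.array([0,0,-1.]);G=Rot.from_matrix(np.c_[np.cross(yy,zz),yy,zz])
        r=(R.inv()*G).as_rotvec()
        if best is None or np.linalg.norm(r)<np.linalg.norm(best): best=r
    return np.round(np.r_[R.inv().apply(np.array([x,y,z])-s["tool_pos"])/.2,best/np.pi],3)
E
cat > m0.py <<'E'
from plant import *
from vis import *
c=read_camera("top");s=read_state()
px=dict(brick=(264,350),square=(228,293),tuo_large=(293,288),tuo_medium=(204,360),tuo_small=(330,348),base_long=(548,342),base_square=(498,263),base_round=(452,344))
yw=dict(brick=0,square=0.1,base_long=-.5,base_square=.3)
im=cv2.resize(c["image"][:,:,::-1],None,fx=3,fy=3,interpolation=cv2.INTER_CUBIC).copy()
for n,(u,v) in px.items():
    z=0 if "base" in n else .04
    g=ray(c,u*.64,v*.64,z+.01);p=fit(c,n,g[0],g[1],z,yw.get(n,0));print(n,np.round(p,4));draw(im,c,n,p,z,3)
cv2.imwrite("pics/m0.png",im[430:830,280:1160][:, :880][:, 0:800+80][:, :800])
for n,u,v in(("pot",424,217),("spool",599,268)):print(n,ray(c,u*.64,v*.64,.055))
E
python3 m0.py
```

```text
brick [ 0.4606  0.2482 -0.1608  0.1676]
square [0.572  0.3208 0.0842 0.1796]
tuo_large [0.5805 0.193  0.0969 0.1428]
tuo_medium [0.443  0.3633 0.0692 0.1627]
tuo_small [0.4658 0.2448 0.1159 0.8196]
base_long [ 0.469  -0.3116 -0.4877  0.0807]
base_square [ 0.6327 -0.2166  0.4253  0.0818]
base_round [ 0.4675 -0.1183  0.1387  0.0799]
pot [ 0.71852737 -0.06674202  0.055     ]
spool [ 0.61048478 -0.40878071  0.055     ]
```

View pics/m0.png

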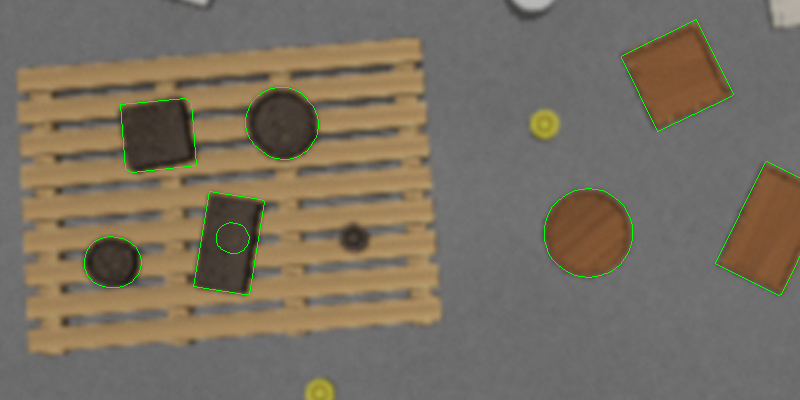

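Run:
```python
from plant import *
from vis import *
c=read_camera("top");h=cv2.cvtColor(c["image"],cv2.COLOR_RGB2HSV)
for u,v in((264,350),(228,293),(330,348)):print(h[int(v*.64)-2:int(v*.64)+3,int(u*.64)-14:int(u*.64)+15:2].tolist()[2])
s=read_state();print(inc(s,.52,.25,.40,-.16+np.pi/2))
T=read_camera("wrist")["T"];R=Rot.from_rotvec(s["orientation"]);print(R.inv().apply(T[:3,3]-s["tool_pos"]),R.inv().as_matrix()@T[:3,:3])
```

```text
[[18, 118, 117], [15, 59, 87], [15, 21, 98], [12, 49, 68], [14, 66, 66], [15, 68, 68], [12, 64, 68], [14, 68, 75], [15, 66, 77], [13, 68, 79], [14, 65, 74], [12, 68, 56], [18, 79, 55], [18, 54, 113], [18, 56, 132]]
[[17, 113, 156], [17, 117, 120], [13, 75, 61], [12, 65, 59], [14, 79, 61], [15, 73, 63], [15, 66, 62], [13, 66, 62], [13, 80, 67], [13, 70, 66], [14, 64, 68], [11, 58, 70], [15, 68, 45], [17, 117, 131], [17, 112, 168]]
[[15, 18, 115], [18, 22, 118], [16, 30, 110], [16, 36, 107], [15, 48, 116], [15, 59, 78], [13, 63, 65], [14, 59, 73], [15, 77, 53], [17, 73, 70], [17, 95, 140], [17, 98, 154], [18, 100, 164], [18, 104, 170], [18, 108, 170]]
[ 2.885 -3.012  0.024 -0.     0.     0.192]
[ 0.07439386 -0.00087565  0.02032328] [[ 4.89959951e-04 -9.62590990e-01 -2.70958198e-01]
 [ 9.99999278e-01  7.68830096e-04 -9.23055026e-04]
 [ 1.09684527e-03 -2.70957550e-01  9.62590673e-01]]
```

The fits hug the brick, square, large, medium and all three bases. The small tea's fit slid onto the brick; the real one is at crop pixel (354,238). I'll move to the brick now.

Call:
{"fn": "arm_command", "kwargs": {
  "increments": [
    [0.17, -0.2, 0, 0, 0, 0],
    [0.34, -0.4, 0, 0, 0, 0],
    [0.51, -0.6, 0, 0, 0, 0],
    [0.68, -0.8, 0, 0, 0, 0],
    [0.85, -1, 0, 0, 0, 0]
  ],
  "fingers": -1
}}

```text
t: 0.88
tool_pos: [0.3254, -0.2866, 0.4047]
orientation: [3.065, 0.691, 0.0]
force: [-0.3, -0.1, -0.2]
opening: 0.0929
gripper_force: 0.0
```

Call:
{"fn": "arm_command", "kwargs": {
  "increments": [
    [0.17, -0.2, 0, 0, 0, 0],
    [0.34, -0.4, 0, 0, 0, 0],
    [0.51, -0.6, 0, 0, 0, 0],
    [0.68, -0.8, 0, 0, 0, 0],
    [0.85, -1, 0, 0, 0, 0]
  ]
}}

```text
t: 1.5
tool_pos: [0.393, -0.0329, 0.4049]
orientation: [3.064, 0.691, 0.001]
force: [0.8, 0.3, 0.2]
opening: 0.0927
gripper_force: 0.0
```

Call:
{"fn": "arm_command", "kwargs": {
  "increments": [
    [0.25, -0.25, 0.05, 0, 0, 0.04],
    [0.5, -0.5, 0.1, 0, 0, 0.08],
    [0.75, -0.75, 0.2, 0, 0, 0.12],
    [0.9, -1, 0.25, 0, 0, 0.16],
    [0.9, -1, 0.25, 0, 0, 0.192]
  ]
}}

```text
t: 2.12
tool_pos: [0.4692, 0.2262, 0.3534]
orientation: [3.131, -0.251, -0.003]
force: [-0.2, -0.6, 0.7]
opening: 0.093
gripper_force: 0.0
```

```bash
cat > go.py <<'E'
import sys
from plant import *
from vis import *
s=read_state();x,y,z,a=map(float,sys.argv[1:5]);print("t",round(float(s["t"]),2),"q",np.round(s["q"],2),"rv",np.round(s["orientation"],3),"pos",np.round(s["tool_pos"],4),"F",np.round(s["force"],1));print(inc(s,x,y,z,a))
E
python3 go.py .4606 .2482 .33 1.41
```

```text
t 2.12 q [ 0.35 -0.05  1.77  0.    1.43  2.08] rv [ 3.131e+00 -2.510e-01 -3.000e-03] pos [0.4692 0.2262 0.3534] F [-0.2 -0.6  0.7]
[-0.06  -0.102  0.117  0.     0.001  0.   ]
```

Call:
{"fn": "arm_command", "kwargs": {
  "increments": [
    [-0.06, -0.1, 0.06, 0, 0, 0],
    [-0.06, -0.1, 0.12, 0, 0, 0],
    [-0.06, -0.1, 0.12, 0, 0, 0],
    [-0.06, -0.1, 0.12, 0, 0, 0],
    [-0.06, -0.1, 0.12, 0, 0, 0]
  ]
}}

```text
t: 2.75
tool_pos: [0.4614, 0.2443, 0.3315]
orientation: [-3.131, 0.252, -0.002]
force: [0.4, 0.4, 0.8]
opening: 0.0929
gripper_force: 0.0
```

```bash
cat > look.py <<'E'
import sys
from plant import *
from vis import *
# look.py png name x y z yaw ...
c=read_camera("wrist");a=sys.argv[2:];im=cv2.resize(c["image"][:,:,::-1],None,fx=1.5,fy=1.5).copy()
for i in range(0,len(a),5):
    n=a[i];x,y,z,w=map(float,a[i+1:i+5]);p=fit(c,n,x,y,z,w,2);print(n,np.round(p,4));draw(im,c,n,p,z,1.5)
cv2.imwrite("pics/"+sys.argv[1],im)
E
python3 look.py w1.png brick .4606 .2482 .04 -.16
```

```text
brick [ 0.4565  0.2513 -0.1599  0.1857]
```

View pics/w1.png

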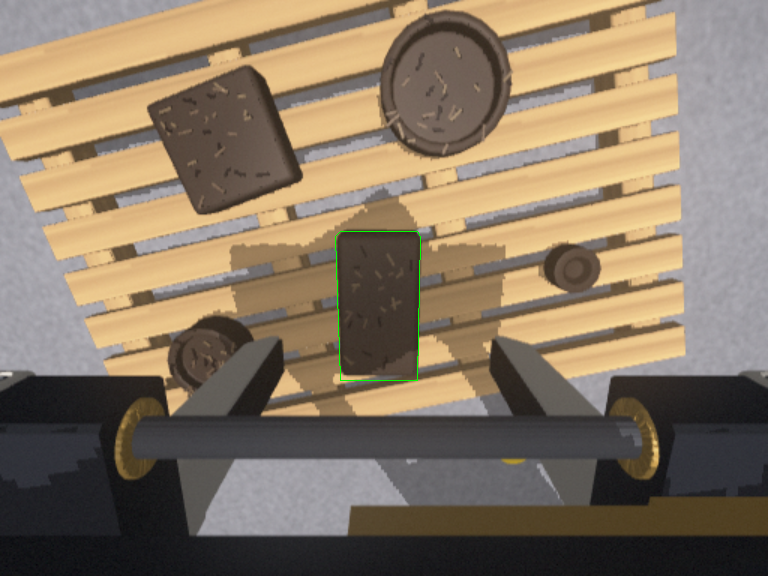

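The wrist view shows the dark brick at about (378,305), with the outline tight on its sides and a few pixels long at the bottom end. The medium tea is clear of the left finger.

```bash
python3 go.py .4585 .2510 .237 1.41
```

```text
t 2.8 q [ 0.39 -0.03  1.79 -0.    1.38  2.12] rv [-3.131e+00  2.520e-01 -2.000e-03] pos [0.4614 0.2444 0.3315] F [0.4 0.  0.1]
[-0.02  -0.03   0.472 -0.    -0.     0.   ]
```

Call:
{"fn": "arm_command", "kwargs": {
  "increments": [
    [-0.02, -0.03, 0.1, 0, 0, 0],
    [-0.02, -0.03, 0.25, 0, 0, 0],
    [-0.02, -0.03, 0.38, 0, 0, 0],
    [-0.02, -0.03, 0.46, 0, 0, 0],
    [-0.02, -0.03, 0.472, 0, 0, 0]
  ]
}}

```text
t: 3.42
tool_pos: [0.4577, 0.2512, 0.2355]
orientation: [3.131, -0.251, -0.002]
force: [0.4, 0.4, 0.6]
opening: 0.0931
gripper_force: 0.0
```

Call:
{"fn": "arm_command", "kwargs": {
  "increments": [
    [0, 0, 0, 0, 0, 0],
    [0, 0, 0, 0, 0, 0],
    [0, 0, 0, 0, 0, 0],
    [0, 0, 0, 0, 0, 0],
    [0, 0, 0, 0, 0, 0]
  ],
  "fingers": 1,
  "force": 20
}}

```text
t: 4.05
tool_pos: [0.4581, 0.2515, 0.2366]
orientation: [3.132, -0.25, 0.001]
force: [-0.8, -0.5, 2.3]
opening: 0.0515
gripper_force: 20.0
```

Call:
{"fn": "arm_command", "kwargs": {
  "increments": [
    [0, 0, 0, 0, 0, 0],
    [0, 0, -0.02, 0, 0, 0],
    [0, 0, -0.1, 0, 0, 0],
    [0, 0, -0.25, 0, 0, 0],
    [0, 0, -0.4, 0, 0, 0]
  ]
}}

```text
t: 4.68
tool_pos: [0.4579, 0.2515, 0.3181]
orientation: [-3.131, 0.25, -0.0]
force: [0.2, 0.4, -1.6]
opening: 0.0519
gripper_force: 20.0
```

```bash
python3 go.py .469 -.3116 .30 1.083
```

```text
t 4.67 q [ 0.4  -0.02  1.81  0.    1.36  2.13] rv [-3.131  0.25  -0.   ] pos [0.4579 0.2515 0.3181] F [ 0.2  0.4 -1.6]
[ 0.502  2.771  0.09  -0.    -0.     0.105]
```

Call:
{"fn": "arm_command", "kwargs": {
  "increments": [
    [0.03, 0.15, 0, 0, 0, 0],
    [0.07, 0.4, 0, 0, 0, 0],
    [0.11, 0.6, 0, 0, 0, 0],
    [0.14, 0.8, 0, 0, 0, 0],
    [0.17, 0.95, 0, 0, 0, 0]
  ]
}}

```text
t: 5.3
tool_pos: [0.4613, 0.0571, 0.3175]
orientation: [-3.131, 0.251, -0.002]
force: [0.4, -0.7, -0.7]
opening: 0.0523
gripper_force: 20.0
```

Call:
{"fn": "arm_command", "kwargs": {
  "increments": [
    [0.03, 0.2, 0, 0, 0, 0],
    [0.07, 0.4, 0, 0, 0, 0],
    [0.11, 0.6, 0, 0, 0, 0],
    [0.14, 0.8, 0, 0, 0, 0],
    [0.17, 1, 0, 0, 0, 0]
  ]
}}

```text
t: 5.92
tool_pos: [0.4632, -0.1457, 0.3176]
orientation: [3.131, -0.25, 0.002]
force: [-0.0, 0.4, -1.7]
opening: 0.0517
gripper_force: 20.0
```

Call:
{"fn": "arm_command", "kwargs": {
  "increments": [
    [0.06, 0.25, 0, 0, 0, 0.03],
    [0.1, 0.5, 0, 0, 0, 0.06],
    [0.15, 0.7, 0, 0, 0, 0.09],
    [0.16, 0.82, 0, 0, 0, 0.105],
    [0.16, 0.82, 0, 0, 0, 0.105]
  ]
}}

```text
t: 6.55
tool_pos: [0.4685, -0.3125, 0.3168]
orientation: [3.047, -0.763, 0.0]
force: [-0.7, -0.3, -1.4]
opening: 0.052
gripper_force: 20.0
```

```bash
python3 look.py w2.png base_long .469 -.3116 0 -.49;python3 go.py .469 -.3116 .28 1.083
```

```text
base_long [ 0.4671 -0.3105 -0.4554  0.7498]
t 6.6 q [-0.68  0.09  1.7   0.    1.36  1.38] rv [-3.048  0.761  0.   ] pos [ 0.4686 -0.3114  0.3166] F [-0.1  0.2 -2.2]
[ 0.002  0.     0.183 -0.     0.    -0.   ]
```

View pics/w2.png

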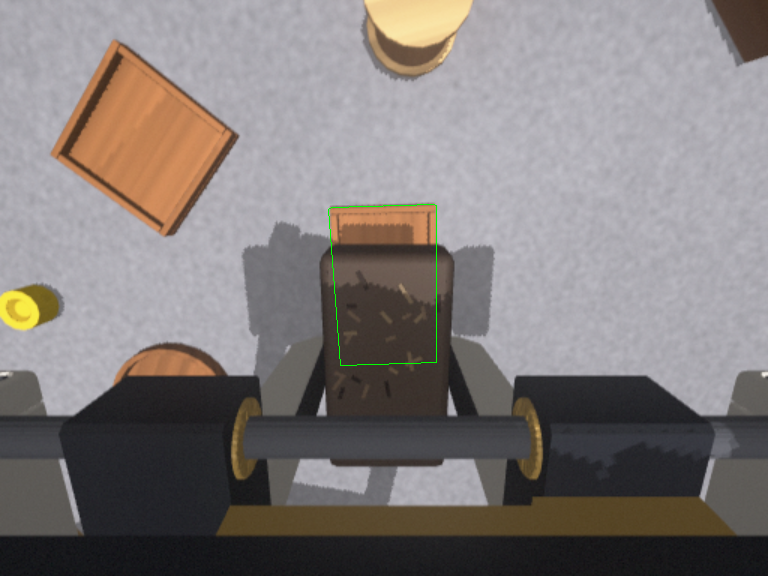

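The wrist view shows the held brick with the long base under it. The base's far rim runs from (331,207) to (436,205), and the edges agree with the top-view fit to 2 mm. I'll lower the brick in stages.

```bash
python3 go.py .468 -.311 .208 1.093
```

```text
t 6.6 q [-0.68  0.09  1.7   0.    1.36  1.38] rv [-3.048  0.761  0.   ] pos [ 0.4686 -0.3114  0.3166] F [-0.1  0.2 -2.2]
[-0.003  0.     0.543 -0.     0.    -0.004]
```

Call:
{"fn": "arm_command", "kwargs": {
  "increments": [
    [-0.003, 0, 0.12, 0, 0, -0.004],
    [-0.003, 0, 0.28, 0, 0, -0.004],
    [-0.003, 0, 0.43, 0, 0, -0.004],
    [-0.003, 0, 0.52, 0, 0, -0.004],
    [-0.003, 0, 0.543, 0, 0, -0.004]
  ]
}}

```text
t: 7.22
tool_pos: [0.4681, -0.3099, 0.2067]
orientation: [-3.052, 0.739, 0.003]
force: [-0.1, 1.3, -0.7]
opening: 0.0518
gripper_force: 20.0
```

Call:
{"fn": "arm_command", "kwargs": {
  "increments": [
    [0, 0, 0.01, 0, 0, 0],
    [0, 0, 0.02, 0, 0, 0],
    [0, 0, 0.025, 0, 0, 0],
    [0, 0, 0.03, 0, 0, 0],
    [0, 0, 0.03, 0, 0, 0]
  ]
}}

```text
t: 7.85
tool_pos: [0.4682, -0.3111, 0.2018]
orientation: [3.053, -0.742, 0.0]
force: [-1.1, 0.5, -0.6]
opening: 0.0521
gripper_force: 20.0
```

Call:
{"fn": "arm_command", "kwargs": {
  "increments": [
    [0, 0, 0.002, 0, 0, 0],
    [0, 0, 0.004, 0, 0, 0],
    [0, 0, 0.005, 0, 0, 0],
    [0, 0, 0.005, 0, 0, 0],
    [0, 0, 0.005, 0, 0, 0]
  ]
}}

```text
t: 8.48
tool_pos: [0.4683, -0.3112, 0.2016]
orientation: [3.053, -0.742, 0.0]
force: [-4.2, 2.6, 7.6]
opening: 0.0519
gripper_force: 20.0
```

Call:
{"fn": "arm_command", "kwargs": {
  "increments": [
    [0, 0, 0, 0, 0, 0],
    [0, 0, 0, 0, 0, 0],
    [0, 0, 0, 0, 0, 0],
    [0, 0, -0.03, 0, 0, 0],
    [0, 0, -0.2, 0, 0, 0]
  ],
  "fingers": -1
}}

```text
t: 9.1
tool_pos: [0.4672, -0.3102, 0.2389]
orientation: [-3.051, 0.741, 0.008]
force: [0.2, -0.6, -0.1]
opening: 0.0924
gripper_force: 0.0
```

Call:
{"fn": "arm_command", "kwargs": {
  "increments": [
    [0, 0, -0.3, 0, 0, 0],
    [0, 0, -0.5, 0, 0, 0],
    [0, 0, -0.6, 0, 0, 0],
    [0, 0, -0.6, 0, 0, 0],
    [0, 0, -0.6, 0, 0, 0]
  ]
}}

```text
t: 9.72
tool_pos: [0.4678, -0.3107, 0.3583]
orientation: [-3.051, 0.741, 0.005]
force: [-0.7, -0.2, -0.6]
opening: 0.0931
gripper_force: 0.0
```

```bash
python3 look.py w3.png brick .468 -.311 .005 -.475 base_square .6327 -.2166 0 .425;python3 go.py .572 .3208 .34 0.084; python3 go.py .572 .3208 .34 1.655
```

```text
brick [ 0.4497 -0.3016 -0.4755  0.2764]
base_square [ 0.6309 -0.2145  0.4033  0.0423]
t 9.78 q [-0.68  0.05  1.65  0.    1.44  1.37] rv [-3.051  0.741  0.006] pos [ 0.4677 -0.3107  0.3581] F [ 0.4  0.2 -0. ]
[-9.850e-01 -3.044e+00  9.700e-02  0.000e+00  1.000e-03  3.220e-01]
t 9.78 q [-0.68  0.05  1.65  0.    1.44  1.37] rv [-3.051  0.741  0.006] pos [ 0.4677 -0.3107  0.3581] F [ 0.4  0.2 -0. ]
[-9.850e-01 -3.044e+00  9.700e-02 -1.000e-03  1.000e-03 -1.790e-01]
```

View pics/w3.png

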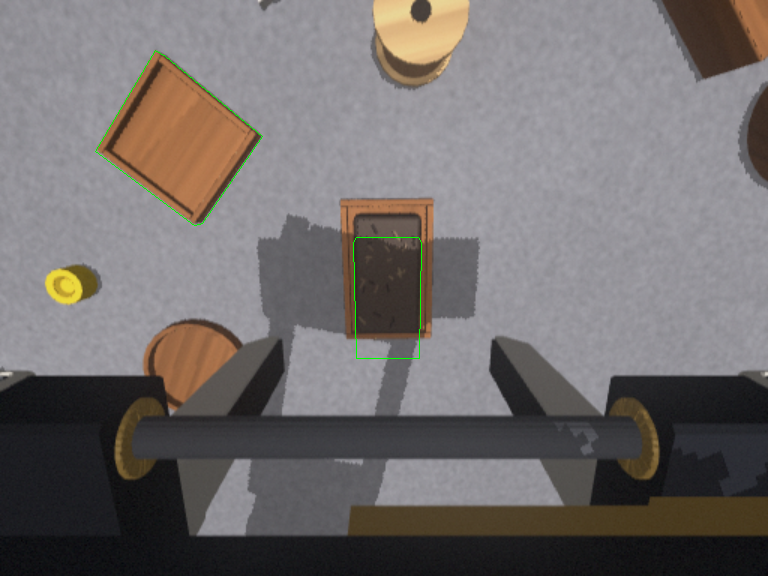

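The brick sits flat inside the long base (rim roughly 341–433 by 200–338). The green brick outline is a bad fit because the mask caught the shadow. The square base fits well. Next is the square tea.

Call:
{"fn": "arm_command", "kwargs": {
  "increments": [
    [-0.06, -0.2, 0, 0, 0, 0],
    [-0.12, -0.4, 0, 0, 0, 0],
    [-0.18, -0.6, 0, 0, 0, 0],
    [-0.24, -0.8, 0, 0, 0, 0],
    [-0.32, -1, 0, 0, 0, 0]
  ]
}}

```text
t: 10.4
tool_pos: [0.5028, -0.1026, 0.3586]
orientation: [-3.052, 0.742, 0.005]
force: [0.4, 0.9, -0.5]
opening: 0.093
gripper_force: 0.0
```

Call:
{"fn": "arm_command", "kwargs": {
  "increments": [
    [-0.06, -0.25, 0, 0, 0, 0],
    [-0.12, -0.5, 0, 0, 0, 0],
    [-0.18, -0.75, 0, 0, 0, 0],
    [-0.24, -1, 0, 0, 0, 0],
    [-0.32, -1, 0, 0, 0, 0]
  ]
}}

```text
t: 11.02
tool_pos: [0.5379, 0.1058, 0.3581]
orientation: [3.053, -0.737, -0.006]
force: [-0.8, -0.3, -0.4]
opening: 0.0931
gripper_force: 0.0
```

Call:
{"fn": "arm_command", "kwargs": {
  "increments": [
    [-0.06, -0.25, 0, 0, 0, -0.05],
    [-0.12, -0.5, 0, 0, 0, -0.1],
    [-0.18, -0.75, 0.05, 0, 0, -0.15],
    [-0.33, -1, 0.1, 0, 0, -0.179],
    [-0.34, -1, 0.1, 0, 0, -0.179]
  ]
}}

```text
t: 11.65
tool_pos: [0.5677, 0.3144, 0.3373]
orientation: [3.137, 0.142, -0.008]
force: [-1.0, -0.6, 1.2]
opening: 0.0929
gripper_force: 0.0
```

```bash
python3 look.py w4.png square .572 .3208 .04 .084 tuo_large .5805 .193 .04 0;python3 go.py .572 .3208 .237 1.655
```

```text
square [0.57   0.3228 0.1884 0.0821]
tuo_large [0.5826 0.2143 0.0545 0.875 ]
t 11.7 q [ 0.42  0.3   1.42 -0.    1.43  1.91] rv [ 3.137  0.138 -0.006] pos [0.5681 0.3128 0.3381] F [-0.3 -0.3  0.7]
[ 0.025 -0.039  0.505  0.001  0.001  0.001]
```

View pics/w4.png

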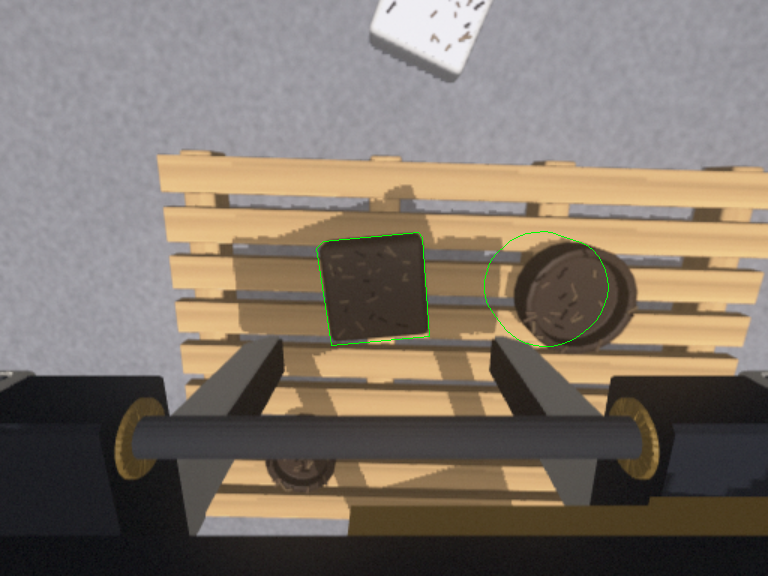

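The square tea is at (375,290), yaw about 0.185 by the wrist view, and the large tea's left edge at x≈515 clears the finger. The large tea's fit here is bad, so I'm ignoring it.

```bash
python3 go.py .571 .3222 .237 1.756
```

```text
t 11.7 q [ 0.42  0.3   1.42 -0.    1.43  1.91] rv [ 3.137  0.138 -0.006] pos [0.5681 0.3128 0.3381] F [-0.3 -0.3  0.7]
[ 0.021 -0.047  0.505  0.     0.001 -0.031]
```

Call:
{"fn": "arm_command", "kwargs": {
  "increments": [
    [0.02, -0.047, 0.1, 0, 0, -0.031],
    [0.02, -0.047, 0.25, 0, 0, -0.031],
    [0.02, -0.047, 0.4, 0, 0, -0.031],
    [0.02, -0.047, 0.48, 0, 0, -0.031],
    [0.02, -0.047, 0.503, 0, 0, -0.031]
  ]
}}

```text
t: 12.32
tool_pos: [0.5724, 0.3203, 0.239]
orientation: [3.128, 0.285, -0.003]
force: [0.2, 0.1, 0.0]
opening: 0.0928
gripper_force: 0.0
```

Call:
{"fn": "arm_command", "kwargs": {
  "increments": [
    [0, 0, 0, 0, 0, 0],
    [0, 0, 0, 0, 0, 0],
    [0, 0, 0, 0, 0, 0],
    [0, 0, 0, 0, 0, 0],
    [0, 0, 0, 0, 0, 0]
  ],
  "fingers": 1,
  "force": 20
}}

```text
t: 12.95
tool_pos: [0.5729, 0.322, 0.2413]
orientation: [-3.128, -0.287, -0.002]
force: [-0.6, -0.8, 6.0]
opening: 0.066
gripper_force: 20.0
```

Call:
{"fn": "arm_command", "kwargs": {
  "increments": [
    [0, 0, 0, 0, 0, 0],
    [0, 0, -0.02, 0, 0, 0],
    [0, 0, -0.1, 0, 0, 0],
    [0, 0, -0.25, 0, 0, 0],
    [0, 0, -0.4, 0, 0, 0]
  ]
}}

```text
t: 13.58
tool_pos: [0.5724, 0.3216, 0.3215]
orientation: [3.128, 0.287, -0.001]
force: [1.4, 1.3, -1.2]
opening: 0.0659
gripper_force: 20.0
```

```bash
python3 go.py .6315 -.215 .31 1.981
```

```text
t 13.57 q [ 0.43  0.33  1.41 -0.    1.4   1.82] rv [ 3.128e+00  2.870e-01 -1.000e-03] pos [0.5724 0.3216 0.3215] F [ 1.4  1.3 -1.2]
[-0.198  2.692  0.058  0.     0.    -0.072]
```

Call:
{"fn": "arm_command", "kwargs": {
  "increments": [
    [-0.01, 0.15, 0, 0, 0, 0],
    [-0.03, 0.35, 0, 0, 0, 0],
    [-0.05, 0.55, 0, 0, 0, 0],
    [-0.06, 0.75, 0, 0, 0, 0],
    [-0.07, 0.95, 0, 0, 0, 0]
  ]
}}

```text
t: 14.2
tool_pos: [0.5934, 0.131, 0.3212]
orientation: [3.128, 0.287, 0.001]
force: [0.3, -0.6, -1.3]
opening: 0.0661
gripper_force: 20.0
```

Call:
{"fn": "arm_command", "kwargs": {
  "increments": [
    [-0.01, 0.2, 0, 0, 0, 0],
    [-0.03, 0.4, 0, 0, 0, 0],
    [-0.05, 0.6, 0, 0, 0, 0],
    [-0.06, 0.8, 0, 0, 0, 0],
    [-0.07, 1, 0, 0, 0, 0]
  ]
}}

```text
t: 14.82
tool_pos: [0.6161, -0.0682, 0.3212]
orientation: [3.128, 0.287, 0.001]
force: [-0.2, 0.0, -1.8]
opening: 0.0654
gripper_force: 20.0
```

Call:
{"fn": "arm_command", "kwargs": {
  "increments": [
    [-0.02, 0.2, 0, 0, 0, -0.03],
    [-0.04, 0.4, 0, 0, 0, -0.06],
    [-0.06, 0.6, 0, 0, 0, -0.072],
    [-0.058, 0.74, 0, 0, 0, -0.072],
    [-0.058, 0.742, 0, 0, 0, -0.072]
  ]
}}

```text
t: 15.45
tool_pos: [0.6315, -0.2171, 0.3208]
orientation: [3.076, 0.634, 0.0]
force: [0.5, 0.2, -1.7]
opening: 0.066
gripper_force: 20.0
```

```bash
python3 go.py .6315 -.215 .215 1.981
```

```text
t 15.45 q [-0.41  0.36  1.38 -0.    1.41  0.76] rv [3.076 0.634 0.   ] pos [ 0.6315 -0.2171  0.3208] F [ 0.5  0.2 -1.7]
[ 0.004 -0.01   0.529  0.    -0.    -0.001]
```

Call:
{"fn": "arm_command", "kwargs": {
  "increments": [
    [0.008, -0.01, 0.12, 0, 0, 0],
    [0.008, -0.01, 0.28, 0, 0, 0],
    [0.008, -0.01, 0.43, 0, 0, 0],
    [0.008, -0.01, 0.51, 0, 0, 0],
    [0.008, -0.01, 0.529, 0, 0, 0]
  ]
}}

```text
t: 16.08
tool_pos: [0.632, -0.2117, 0.2135]
orientation: [-3.075, -0.639, 0.002]
force: [-1.3, -0.7, -1.4]
opening: 0.0656
gripper_force: 20.0
```

Call:
{"fn": "arm_command", "kwargs": {
  "increments": [
    [0, 0, 0.01, 0, 0, 0],
    [0, 0, 0.02, 0, 0, 0],
    [0, 0, 0.025, 0, 0, 0],
    [0, 0, 0.03, 0, 0, 0],
    [0, 0, 0.03, 0, 0, 0]
  ]
}}

```text
t: 16.7
tool_pos: [0.6323, -0.2125, 0.2084]
orientation: [-3.076, -0.638, -0.0]
force: [-0.4, 0.2, -1.8]
opening: 0.0657
gripper_force: 20.0
```

Call:
{"fn": "arm_command", "kwargs": {
  "increments": [
    [-0.008, 0.01, 0, 0, 0, 0],
    [-0.008, 0.01, 0.004, 0, 0, 0],
    [-0.008, 0.01, 0.008, 0, 0, 0],
    [-0.008, 0.01, 0.01, 0, 0, 0],
    [-0.008, 0.01, 0.01, 0, 0, 0]
  ]
}}

```text
t: 17.32
tool_pos: [0.6317, -0.2149, 0.2063]
orientation: [-3.076, -0.638, 0.0]
force: [-0.1, -0.7, -1.0]
opening: 0.0659
gripper_force: 20.0
```

Call:
{"fn": "arm_command", "kwargs": {
  "increments": [
    [0, 0, 0.003, 0, 0, 0],
    [0, 0, 0.005, 0, 0, 0],
    [0, 0, 0.007, 0, 0, 0],
    [0, 0, 0.007, 0, 0, 0],
    [0, 0, 0.007, 0, 0, 0]
  ]
}}

```text
t: 17.95
tool_pos: [0.6317, -0.2149, 0.2062]
orientation: [3.076, 0.638, 0.0]
force: [-5.3, 2.3, 9.4]
opening: 0.0659
gripper_force: 20.0
```

Call:
{"fn": "arm_command", "kwargs": {
  "increments": [
    [0, 0, 0, 0, 0, 0],
    [0, 0, 0, 0, 0, 0],
    [0, 0, 0, 0, 0, 0],
    [0, 0, -0.03, 0, 0, 0],
    [0, 0, -0.2, 0, 0, 0]
  ],
  "fingers": -1
}}

```text
t: 18.58
tool_pos: [0.6304, -0.2144, 0.2424]
orientation: [-3.073, -0.638, 0.008]
force: [1.5, -0.6, 0.7]
opening: 0.0928
gripper_force: 0.0
```

Call:
{"fn": "arm_command", "kwargs": {
  "increments": [
    [0, 0, -0.3, 0, 0, 0],
    [0, 0, -0.5, 0, 0, 0],
    [0, 0, -0.55, 0, 0, 0],
    [0, 0, -0.55, 0, 0, 0],
    [0, 0, -0.55, 0, 0, 0]
  ]
}}

```text
t: 19.2
tool_pos: [0.6311, -0.2147, 0.3524]
orientation: [-3.074, -0.638, 0.005]
force: [-0.3, -0.2, -0.8]
opening: 0.0927
gripper_force: 0.0
```

```bash
python3 look.py w5.png base_round .4675 -.1183 0 0;python3 go.py .5805 .193 .34 1.656
```

```text
base_round [ 0.4636 -0.1161  0.524   0.7301]
t 19.25 q [-0.4   0.34  1.34  0.    1.46  0.76] rv [-3.074 -0.638  0.005] pos [ 0.6311 -0.2147  0.3523] F [-0.1  0.3 -0.4]
[ 5.790e-01 -1.971e+00  6.500e-02 -1.000e-03  1.000e-03  1.030e-01]
```

View pics/w5.png

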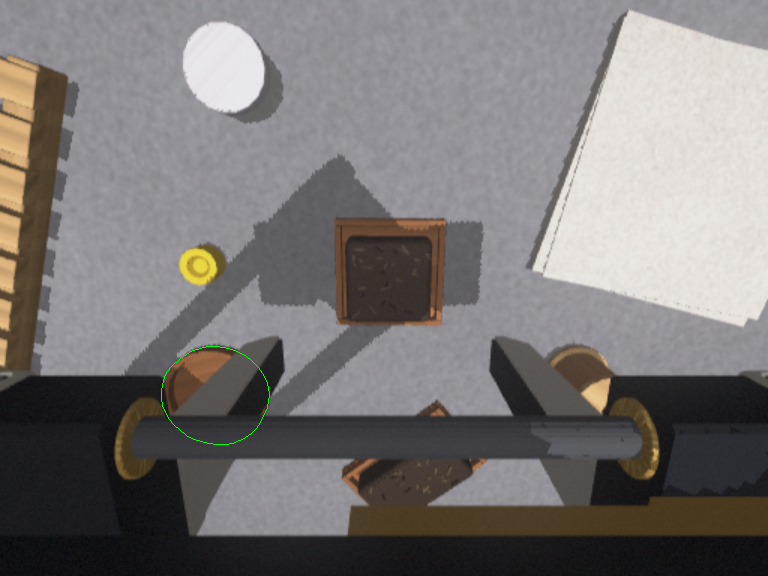

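The square tea sits inside its base (345–432 by 235–322). Pot and spool are untouched. Now the large tea.

Call:
{"fn": "arm_command", "kwargs": {
  "increments": [
    [0.06, -0.2, 0, 0, 0, 0],
    [0.12, -0.4, 0, 0, 0, 0],
    [0.18, -0.6, 0, 0, 0, 0],
    [0.24, -0.8, 0, 0, 0, 0],
    [0.3, -1, 0, 0, 0, 0]
  ]
}}

```text
t: 19.88
tool_pos: [0.6064, -0.0063, 0.353]
orientation: [-3.075, -0.638, 0.004]
force: [0.4, -0.1, 0.8]
opening: 0.0928
gripper_force: 0.0
```

Call:
{"fn": "arm_command", "kwargs": {
  "increments": [
    [0.06, -0.25, 0, 0, 0, 0.03],
    [0.12, -0.5, 0, 0, 0, 0.06],
    [0.2, -0.75, 0.03, 0, 0, 0.1],
    [0.28, -0.97, 0.06, 0, 0, 0.103],
    [0.28, -0.97, 0.06, 0, 0, 0.103]
  ]
}}

```text
t: 20.5
tool_pos: [0.58, 0.1956, 0.3404]
orientation: [3.138, 0.141, -0.006]
force: [-0.3, -1.2, -0.5]
opening: 0.0932
gripper_force: 0.0
```

View pics/w6.png

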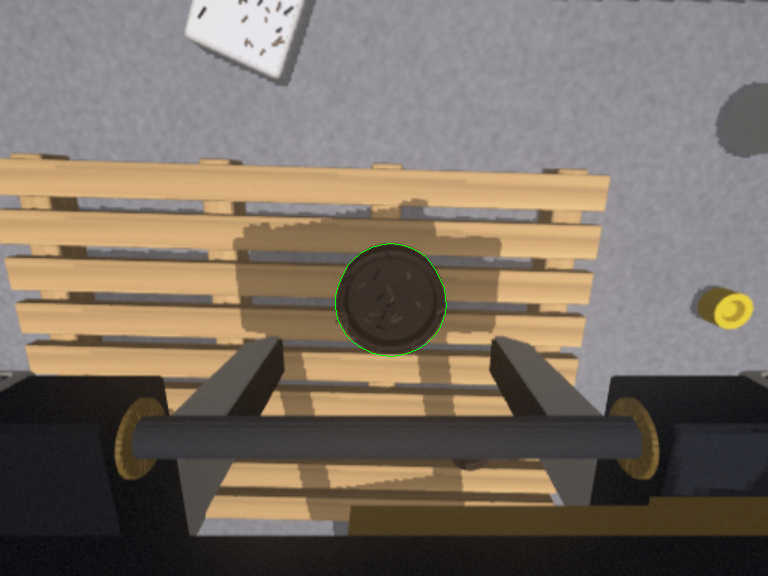

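The outline fits the large tea at (390,300). I'll grasp it at its straight side.

Call:
{"fn": "arm_command", "kwargs": {
  "increments": [
    [-0.008, 0, 0.1, 0, 0, 0],
    [-0.008, 0, 0.25, 0, 0, 0],
    [-0.008, 0, 0.4, 0, 0, 0],
    [-0.008, 0, 0.48, 0, 0, 0],
    [-0.008, 0, 0.505, 0, 0, 0]
  ]
}}

```text
t: 21.18
tool_pos: [0.5793, 0.1915, 0.2401]
orientation: [3.138, 0.133, -0.004]
force: [0.4, -0.1, 1.3]
opening: 0.0929
gripper_force: 0.0
```

Call:
{"fn": "arm_command", "kwargs": {
  "increments": [
    [0, 0, 0, 0, 0, 0],
    [0, 0, 0, 0, 0, 0],
    [0, 0, 0, 0, 0, 0],
    [0, 0, 0, 0, 0, 0],
    [0, 0, 0, 0, 0, 0]
  ],
  "fingers": 1,
  "force": 20
}}

```text
t: 21.8
tool_pos: [0.5802, 0.1928, 0.2433]
orientation: [-3.138, -0.135, -0.003]
force: [-0.1, -0.1, 6.5]
opening: 0.0698
gripper_force: 20.0
```

Call:
{"fn": "arm_command", "kwargs": {
  "increments": [
    [0, 0, 0, 0, 0, 0],
    [0, 0, -0.02, 0, 0, 0],
    [0, 0, -0.1, 0, 0, 0],
    [0, 0, -0.25, 0, 0, 0],
    [0, 0, -0.4, 0, 0, 0]
  ]
}}

```text
t: 22.42
tool_pos: [0.5795, 0.1925, 0.3234]
orientation: [3.139, 0.135, -0.0]
force: [0.0, 0.1, -0.7]
opening: 0.0702
gripper_force: 20.0
```

```bash
python3 go.py .4665 -.1177 .32 1.6
```

```text
t 22.43 q [ 0.24  0.21  1.55 -0.    1.38  1.72] rv [ 3.139  0.135 -0.   ] pos [0.5795 0.1925 0.3234] F [ 0.   0.1 -0.7]
[-0.696  1.497  0.017  0.     0.     0.018]
```

Call:
{"fn": "arm_command", "kwargs": {
  "increments": [
    [-0.06, 0.12, 0, 0, 0, 0],
    [-0.15, 0.3, 0, 0, 0, 0],
    [-0.24, 0.5, 0, 0, 0, 0],
    [-0.32, 0.68, 0, 0, 0, 0],
    [-0.4, 0.85, 0, 0, 0, 0]
  ]
}}

```text
t: 23.05
tool_pos: [0.514, 0.0152, 0.3229]
orientation: [3.139, 0.135, 0.001]
force: [1.2, 0.5, -0.9]
opening: 0.0702
gripper_force: 20.0
```

Call:
{"fn": "arm_command", "kwargs": {
  "increments": [
    [-0.1, 0.2, 0, 0, 0, 0],
    [-0.2, 0.4, 0, 0, 0, 0],
    [-0.28, 0.58, 0, 0, 0, 0],
    [-0.295, 0.64, 0, 0, 0, 0],
    [-0.295, 0.645, 0, 0, 0, 0]
  ]
}}

```text
t: 23.68
tool_pos: [0.4669, -0.1176, 0.3225]
orientation: [-3.139, -0.132, -0.001]
force: [-0.4, 1.0, -0.9]
opening: 0.0706
gripper_force: 20.0
```

Call:
{"fn": "arm_command", "kwargs": {
  "increments": [
    [0, 0, 0.1, 0, 0, 0],
    [0, 0, 0.25, 0, 0, 0],
    [0, 0, 0.32, 0, 0, 0],
    [0, 0, 0.34, 0, 0, 0],
    [0, 0, 0.34, 0, 0, 0]
  ]
}}

```text
t: 24.3
tool_pos: [0.4672, -0.117, 0.2545]
orientation: [3.139, 0.135, 0.001]
force: [-0.2, 0.4, -0.9]
opening: 0.0705
gripper_force: 20.0
```

```bash
python3 look.py w7.png base_round .4668 -.1177 0 0; python3 go.py .4668 -.1177 .2095 1.6
```

```text
base_round [ 0.4652 -0.117   0.4581  0.6462]
t 24.35 q [-0.35 -0.06  1.97  0.    1.23  1.13] rv [3.138e+00 1.350e-01 2.000e-03] pos [ 0.4673 -0.1172  0.2549] F [-0.5 -0.2 -1.9]
[-0.003  0.002  0.227  0.    -0.     0.018]
```

View pics/w7.png

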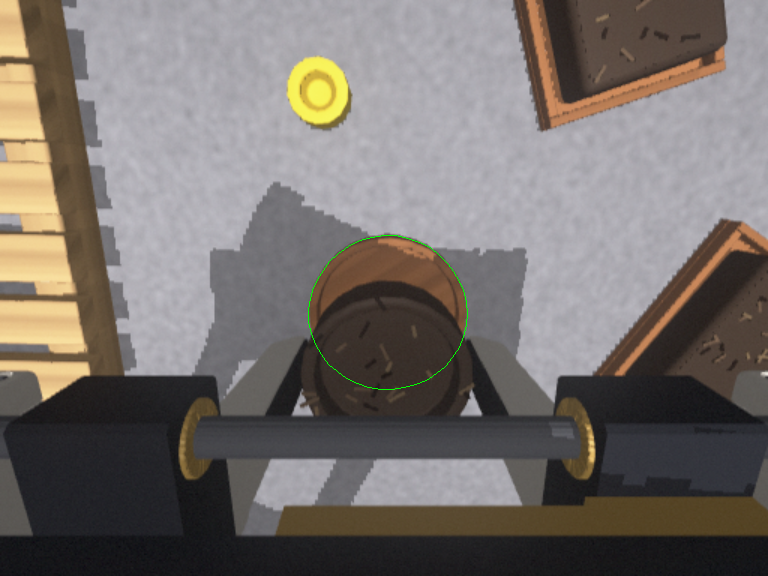

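The round base's rim is visible around (388,312) under the held large tea, and it lines up.

Call:
{"fn": "arm_command", "kwargs": {
  "increments": [
    [0, 0, 0.07, 0, 0, 0],
    [0, 0, 0.13, 0, 0, 0],
    [0, 0, 0.18, 0, 0, 0],
    [0, 0, 0.21, 0, 0, 0],
    [0, 0, 0.22, 0, 0, 0]
  ]
}}

```text
t: 24.98
tool_pos: [0.4666, -0.1172, 0.2093]
orientation: [-3.138, -0.134, 0.001]
force: [0.8, 0.5, -1.1]
opening: 0.0699
gripper_force: 20.0
```

Call:
{"fn": "arm_command", "kwargs": {
  "increments": [
    [0, 0, 0.002, 0, 0, 0],
    [0, 0, 0.004, 0, 0, 0],
    [0, 0, 0.006, 0, 0, 0],
    [0, 0, 0.008, 0, 0, 0],
    [0, 0, 0.008, 0, 0, 0]
  ]
}}

```text
t: 25.6
tool_pos: [0.4668, -0.1173, 0.2084]
orientation: [3.139, 0.134, 0.0]
force: [0.9, -0.3, -1.3]
opening: 0.0708
gripper_force: 20.0
```

Call:
{"fn": "arm_command", "kwargs": {
  "increments": [
    [0, 0, 0.002, 0, 0, 0],
    [0, 0, 0.004, 0, 0, 0],
    [0, 0, 0.006, 0, 0, 0],
    [0, 0, 0.006, 0, 0, 0],
    [0, 0, 0.006, 0, 0, 0]
  ]
}}

```text
t: 26.22
tool_pos: [0.4669, -0.1173, 0.2082]
orientation: [-3.139, -0.135, 0.0]
force: [-6.5, 1.7, 12.2]
opening: 0.0704
gripper_force: 20.0
```

Call:
{"fn": "arm_command", "kwargs": {
  "increments": [
    [0, 0, -0.003, 0, 0, 0],
    [0, 0, -0.003, 0, 0, 0],
    [0, 0, -0.003, 0, 0, 0],
    [0, 0, -0.03, 0, 0, 0],
    [0, 0, -0.2, 0, 0, 0]
  ],
  "fingers": -1
}}

```text
t: 26.85
tool_pos: [0.4655, -0.1168, 0.2454]
orientation: [-3.137, -0.134, 0.008]
force: [0.6, 0.2, 0.2]
opening: 0.0929
gripper_force: 0.0
```

Call:
{"fn": "arm_command", "kwargs": {
  "increments": [
    [0, 0, -0.2, 0, 0, 0],
    [0, 0, -0.4, 0, 0, 0],
    [0, 0, -0.5, 0, 0, 0],
    [0, 0, -0.5, 0, 0, 0],
    [0, 0, -0.5, 0, 0, 0]
  ]
}}

```text
t: 27.48
tool_pos: [0.4665, -0.1171, 0.3461]
orientation: [-3.138, -0.134, 0.002]
force: [0.4, 0.1, -0.9]
opening: 0.0927
gripper_force: 0.0
```

```bash
VT=100 ST=105 python3 look.py w8.png tuo_large .4665 -.1177 .005 0; python3 look.py w8b.png base_round .4665 -.1177 0 0; python3 go.py .443 .3633 .34 1.4
```

```text
tuo_large [ 0.464  -0.1165 -0.0815  0.0747]
base_round [ 0.4653 -0.1166 -0.0093  0.7372]
t 27.57 q [-0.35 -0.16  1.88  0.    1.42  1.13] rv [-3.138 -0.134  0.004] pos [ 0.4663 -0.1171  0.3455] F [ 0.3 -0.2 -0.4]
[ 8.900e-02 -2.403e+00  3.000e-02 -0.000e+00  1.000e-03  8.200e-02]
```

View pics/w8.png

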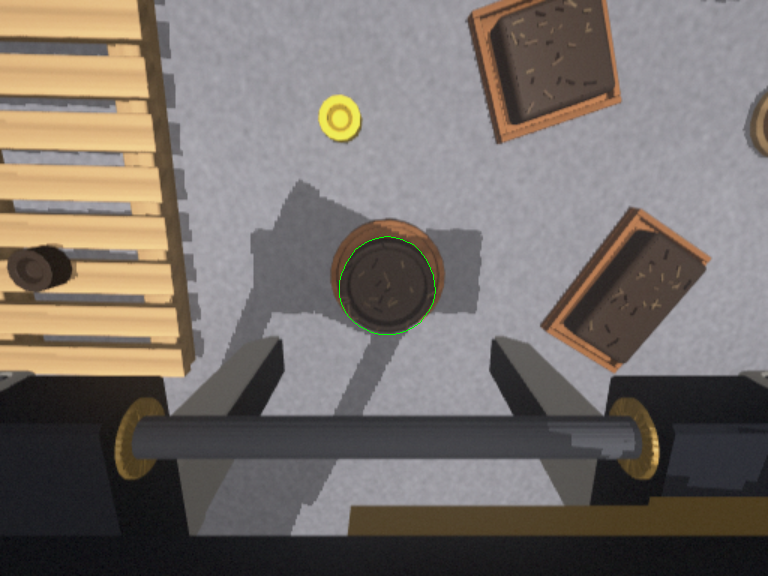

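The large tea is down in the round base, outline at (387,287), hollow up. Its wrist-measured centre of (0.464,-0.1165) is my target for the nest. Now the medium tea.

Call:
{"fn": "arm_command", "kwargs": {
  "increments": [
    [0, -0.2, 0, 0, 0, 0],
    [0.01, -0.4, 0, 0, 0, 0],
    [0.02, -0.6, 0, 0, 0, 0],
    [0.03, -0.8, 0, 0, 0, 0],
    [0.04, -1, 0, 0, 0, 0]
  ]
}}

```text
t: 28.2
tool_pos: [0.4571, 0.0839, 0.3458]
orientation: [3.139, 0.134, -0.003]
force: [0.3, -1.0, -0.4]
opening: 0.0932
gripper_force: 0.0
```

Call:
{"fn": "arm_command", "kwargs": {
  "increments": [
    [0, -0.25, 0, 0, 0, 0],
    [0.01, -0.5, 0, 0, 0, 0],
    [0.02, -0.75, 0, 0, 0, 0],
    [0.03, -1, 0, 0, 0, 0],
    [0.03, -1, 0, 0, 0, 0]
  ]
}}

```text
t: 28.82
tool_pos: [0.4455, 0.2851, 0.3456]
orientation: [3.138, 0.141, -0.004]
force: [0.7, -0.6, -0.7]
opening: 0.0929
gripper_force: 0.0
```

Call:
{"fn": "arm_command", "kwargs": {
  "increments": [
    [0, -0.2, 0, 0, 0, 0],
    [0.01, -0.35, 0.02, 0, 0, 0],
    [0.02, -0.4, 0.03, 0, 0, 0],
    [0.02, -0.4, 0.03, 0, 0, 0],
    [0.02, -0.4, 0.03, 0, 0, 0]
  ]
}}

```text
t: 29.45
tool_pos: [0.4439, 0.3614, 0.3409]
orientation: [3.138, 0.133, -0.001]
force: [0.6, 0.3, 0.5]
opening: 0.093
gripper_force: 0.0
```

```bash
VT=100 ST=105 python3 look.py w9.png tuo_medium .443 .3633 .04 0;  python3 go.py .443 .3633 .34 1.656
```

```text
tuo_medium [0.4416 0.3662 0.1135 0.0974]
t 29.5 q [ 0.59  0.09  1.64 -0.    1.4   2.08] rv [ 3.138  0.133 -0.   ] pos [0.444  0.3615 0.3411] F [ 0.5 -0.1 -0.6]
[-0.004 -0.01   0.006  0.     0.    -0.   ]
```

View pics/w9.png

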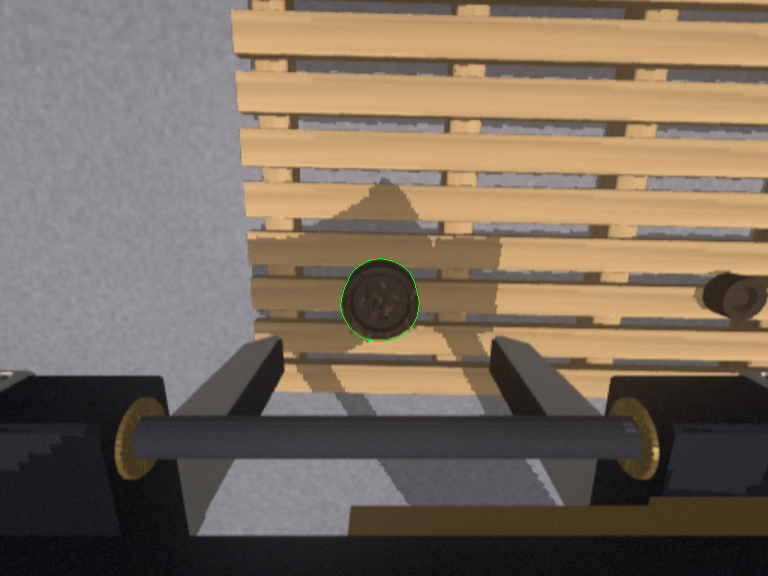

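The medium tea is at (380,300) and the outline is good.

Call:
{"fn": "arm_command", "kwargs": {
  "increments": [
    [0, -0.02, 0.1, 0, 0, 0],
    [0, -0.02, 0.25, 0, 0, 0],
    [0, -0.02, 0.4, 0, 0, 0],
    [0, -0.02, 0.48, 0, 0, 0],
    [0, -0.02, 0.505, 0, 0, 0]
  ]
}}

```text
t: 30.12
tool_pos: [0.4428, 0.3661, 0.2385]
orientation: [3.137, 0.134, -0.003]
force: [0.6, -0.2, 0.6]
opening: 0.0929
gripper_force: 0.0
```

Call:
{"fn": "arm_command", "kwargs": {
  "increments": [
    [0, 0, 0, 0, 0, 0],
    [0, 0, 0, 0, 0, 0],
    [0, 0, 0, 0, 0, 0],
    [0, 0, 0, 0, 0, 0],
    [0, 0, 0, 0, 0, 0]
  ],
  "fingers": 1,
  "force": 15
}}

```text
t: 30.75
tool_pos: [0.4434, 0.3666, 0.2405]
orientation: [-3.139, -0.135, -0.001]
force: [-0.1, -0.6, 1.4]
opening: 0.0495
gripper_force: 15.0
```

Call:
{"fn": "arm_command", "kwargs": {
  "increments": [
    [0, 0, 0, 0, 0, 0],
    [0, 0, -0.02, 0, 0, 0],
    [0, 0, -0.1, 0, 0, 0],
    [0, 0, -0.25, 0, 0, 0],
    [0, 0, -0.45, 0, 0, 0]
  ]
}}

```text
t: 31.38
tool_pos: [0.443, 0.3663, 0.3311]
orientation: [3.138, 0.135, -0.002]
force: [0.2, 0.2, -0.3]
opening: 0.0494
gripper_force: 15.0
```

```bash
python3 go.py .4664 -.1168 .33 1.656
```

```text
t 31.38 q [0.6  0.11 1.65 0.   1.39 2.09] rv [ 3.138e+00  1.350e-01 -2.000e-03] pos [0.443  0.3663 0.3311] F [ 0.2  0.2 -0.3]
[-0.09   2.417  0.007  0.     0.     0.   ]
```

Call:
{"fn": "arm_command", "kwargs": {
  "increments": [
    [-0.005, 0.15, 0, 0, 0, 0],
    [-0.01, 0.35, 0, 0, 0, 0],
    [-0.02, 0.55, 0, 0, 0, 0],
    [-0.03, 0.75, 0, 0, 0, 0],
    [-0.035, 0.95, 0, 0, 0, 0]
  ]
}}

```text
t: 32.0
tool_pos: [0.4526, 0.1754, 0.3314]
orientation: [-3.138, -0.135, -0.002]
force: [0.6, 0.2, -0.2]
opening: 0.0492
gripper_force: 15.0
```

Call:
{"fn": "arm_command", "kwargs": {
  "increments": [
    [-0.005, 0.2, 0, 0, 0, 0],
    [-0.01, 0.4, 0, 0, 0, 0],
    [-0.02, 0.6, 0, 0, 0, 0],
    [-0.03, 0.8, 0, 0, 0, 0],
    [-0.035, 0.95, 0, 0, 0, 0]
  ]
}}

```text
t: 32.62
tool_pos: [0.4619, -0.0148, 0.3315]
orientation: [3.138, 0.133, 0.002]
force: [0.4, 0.4, 0.1]
opening: 0.0492
gripper_force: 15.0
```

Call:
{"fn": "arm_command", "kwargs": {
  "increments": [
    [-0.01, 0.2, 0, 0, 0, 0],
    [-0.02, 0.4, 0.05, 0, 0, 0],
    [-0.02, 0.5, 0.2, 0, 0, 0],
    [-0.022, 0.517, 0.3, 0, 0, 0],
    [-0.022, 0.517, 0.33, 0, 0, 0]
  ]
}}

```text
t: 33.25
tool_pos: [0.4659, -0.1169, 0.2637]
orientation: [-3.138, -0.133, 0.002]
force: [0.1, 0.5, -0.2]
opening: 0.0491
gripper_force: 15.0
```

```bash
python3 go.py .466 -.117 .233 1.656
```

```text
t 33.25 q [-0.35 -0.08  1.97  0.    1.26  1.13] rv [-3.138e+00 -1.330e-01  2.000e-03] pos [ 0.4659 -0.1169  0.2637] F [ 0.1  0.5 -0.2]
[ 0.001  0.     0.153 -0.     0.    -0.   ]
```

Call:
{"fn": "arm_command", "kwargs": {
  "increments": [
    [0, 0, 0.03, 0, 0, 0],
    [0, 0, 0.06, 0, 0, 0],
    [0, 0, 0.09, 0, 0, 0],
    [0, 0, 0.11, 0, 0, 0],
    [0, 0, 0.12, 0, 0, 0]
  ]
}}

```text
t: 33.88
tool_pos: [0.4663, -0.1166, 0.2399]
orientation: [-3.139, -0.135, 0.0]
force: [-1.1, -0.9, -0.5]
opening: 0.0493
gripper_force: 15.0
```

Call:
{"fn": "arm_command", "kwargs": {
  "increments": [
    [0, 0, 0.01, 0, 0, 0],
    [0, 0, 0.02, 0, 0, 0],
    [0, 0, 0.03, 0, 0, 0],
    [0, 0, 0.035, 0, 0, 0],
    [0, 0, 0.035, 0, 0, 0]
  ]
}}

```text
t: 34.5
tool_pos: [0.4663, -0.1167, 0.233]
orientation: [-3.139, -0.134, 0.0]
force: [-0.8, -0.1, -0.3]
opening: 0.0494
gripper_force: 15.0
```

Call:
{"fn": "arm_command", "kwargs": {
  "increments": [
    [0, 0, 0.002, 0, 0, 0],
    [0, 0, 0.004, 0, 0, 0],
    [0, 0, 0.006, 0, 0, 0],
    [0, 0, 0.006, 0, 0, 0],
    [0, 0, 0.006, 0, 0, 0]
  ]
}}

```text
t: 35.12
tool_pos: [0.4663, -0.1167, 0.2319]
orientation: [-3.139, -0.135, 0.0]
force: [-0.4, 0.7, -0.9]
opening: 0.0493
gripper_force: 15.0
```

Call:
{"fn": "arm_command", "kwargs": {
  "increments": [
    [0, 0, 0.002, 0, 0, 0],
    [0, 0, 0.004, 0, 0, 0],
    [0, 0, 0.005, 0, 0, 0],
    [0, 0, 0.005, 0, 0, 0],
    [0, 0, 0.005, 0, 0, 0]
  ]
}}

```text
t: 35.75
tool_pos: [0.4664, -0.1167, 0.2314]
orientation: [3.139, 0.135, 0.0]
force: [-2.9, 2.3, 5.1]
opening: 0.0495
gripper_force: 15.0
```

Call:
{"fn": "arm_command", "kwargs": {
  "increments": [
    [0, 0, -0.003, 0, 0, 0],
    [0, 0, -0.003, 0, 0, 0],
    [0, 0, -0.003, 0, 0, 0],
    [0, 0, -0.03, 0, 0, 0],
    [0, 0, -0.2, 0, 0, 0]
  ],
  "fingers": -1
}}

```text
t: 36.38
tool_pos: [0.4652, -0.1163, 0.2693]
orientation: [-3.137, -0.134, 0.007]
force: [0.6, -0.4, 0.1]
opening: 0.0919
gripper_force: 0.0
```

Call:
{"fn": "arm_command", "kwargs": {
  "increments": [
    [0, 0, -0.2, 0, 0, 0],
    [0, 0, -0.35, 0, 0, 0],
    [0, 0, -0.38, 0, 0, 0],
    [0, 0, -0.38, 0, 0, 0],
    [0, 0, -0.38, 0, 0, 0]
  ]
}}

```text
t: 37.0
tool_pos: [0.4659, -0.1165, 0.3452]
orientation: [-3.138, -0.134, 0.004]
force: [0.1, 0.6, -0.2]
opening: 0.0932
gripper_force: 0.0
```

```bash
VT=100 ST=105 python3 look.py w10.png tuo_large .4665 -.1177 .005 0
python3 - <<'E'
from plant import *
from vis import *
c=read_camera("top");p=ray(c,211,222.4,.055);print(p);s=read_state();print(s["tool_pos"],inc(s,p[0],p[1],.34,1.656))
c=read_camera("wrist");im=cv2.imread("pics/w10.png");draw(im,c,"tuo_medium",(.464,-.1165,0),.031,1.5);cv2.imwrite("pics/w10.png",im[150:400,200:560])
E
```

```text
tuo_large [ 0.4647 -0.1165  0.0863  0.0724]
[0.4631317  0.12170479 0.055     ]
[ 0.46591118 -0.11653227  0.34536259] [ 8.800e-02 -1.188e+00  2.800e-02 -0.000e+00  1.000e-03  0.000e+00]
```

View pics/w10.png

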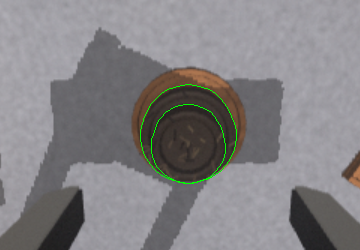

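The nest in the crop shows the medium tea sitting in the large one's hollow, with the outlines matching at (188,143). Now the small tea.

Call:
{"fn": "arm_command", "kwargs": {
  "increments": [
    [0.02, -0.2, 0, 0, 0, 0],
    [0.03, -0.4, 0, 0, 0, 0],
    [0.05, -0.6, 0, 0, 0, 0],
    [0.06, -0.8, 0, 0, 0, 0],
    [0.075, -1, 0, 0, 0, 0]
  ]
}}

```text
t: 37.78
tool_pos: [0.4638, 0.0851, 0.3463]
orientation: [3.139, 0.134, -0.001]
force: [-0.1, 0.1, -0.2]
opening: 0.0928
gripper_force: 0.0
```

Call:
{"fn": "arm_command", "kwargs": {
  "increments": [
    [0.013, -0.1, 0, 0, 0, 0],
    [0.013, -0.19, 0.02, 0, 0, 0],
    [0.013, -0.19, 0.03, 0, 0, 0],
    [0.013, -0.19, 0.03, 0, 0, 0],
    [0.013, -0.19, 0.03, 0, 0, 0]
  ]
}}

```text
t: 38.4
tool_pos: [0.4636, 0.1212, 0.3409]
orientation: [3.139, 0.133, -0.0]
force: [0.5, -0.1, -0.6]
opening: 0.0928
gripper_force: 0.0
```

```bash
for v in 90 100; do VT=$v ST=105 python3 look.py w11.png tuo_small .4631 .1217 .04 0;done;  python3 go.py .4631 .1217 .237 1.656
```

```text
tuo_small [ 0.4617  0.1232 -0.0119  0.1406]
tuo_small [ 0.4623  0.1233 -0.1713  0.1337]
t 38.5 q [ 0.15 -0.16  1.9  -0.    1.41  1.64] rv [3.139 0.133 0.   ] pos [0.4637 0.1213 0.3411] F [ 0.3 -0.2  0.6]
[-0.003 -0.002  0.52   0.    -0.    -0.   ]
```

Call:
{"fn": "arm_command", "kwargs": {
  "increments": [
    [0, -0.01, 0.1, 0, 0, 0],
    [0, -0.01, 0.25, 0, 0, 0],
    [0, -0.01, 0.4, 0, 0, 0],
    [0, -0.01, 0.49, 0, 0, 0],
    [0, -0.01, 0.52, 0, 0, 0]
  ]
}}

```text
t: 39.12
tool_pos: [0.4631, 0.1237, 0.236]
orientation: [3.139, 0.134, -0.002]
force: [0.1, -0.1, -0.4]
opening: 0.0929
gripper_force: 0.0
```

Call:
{"fn": "arm_command", "kwargs": {
  "increments": [
    [0, 0, 0, 0, 0, 0],
    [0, 0, 0, 0, 0, 0],
    [0, 0, 0, 0, 0, 0],
    [0, 0, 0, 0, 0, 0],
    [0, 0, 0, 0, 0, 0]
  ],
  "fingers": 1,
  "force": 10
}}

```text
t: 39.75
tool_pos: [0.4634, 0.124, 0.2372]
orientation: [-3.139, -0.135, -0.001]
force: [0.1, 1.1, -1.4]
opening: 0.0477
gripper_force: 0.0
```

Call:
{"fn": "arm_command", "kwargs": {
  "increments": [
    [0, 0, 0, 0, 0, 0],
    [0, 0, -0.02, 0, 0, 0],
    [0, 0, -0.1, 0, 0, 0],
    [0, 0, -0.25, 0, 0, 0],
    [0, 0, -0.45, 0, 0, 0]
  ]
}}

```text
t: 40.38
tool_pos: [0.4629, 0.1239, 0.3282]
orientation: [3.139, 0.134, -0.002]
force: [0.3, -0.4, -0.6]
opening: 0.0293
gripper_force: 10.0
```

```bash
python3 go.py .4662 -.1167 .285 1.656
```

```text
t 40.38 q [ 0.15 -0.15  1.91  0.    1.38  1.64] rv [ 3.139e+00  1.340e-01 -2.000e-03] pos [0.4629 0.1239 0.3282] F [ 0.3 -0.4 -0.6]
[-0.086  1.2    0.216  0.     0.     0.   ]
```

The fingers were still closing when the lift began, so the grip may be high on the tea. I'll set it back on the tray gently and regrip.

Call:
{"fn": "arm_command", "kwargs": {
  "increments": [
    [0, 0, 0.1, 0, 0, 0],
    [0, 0, 0.22, 0, 0, 0],
    [0, 0, 0.32, 0, 0, 0],
    [0, 0, 0.37, 0, 0, 0],
    [0, 0, 0.38, 0, 0, 0]
  ]
}}

```text
t: 41.0
tool_pos: [0.4634, 0.1239, 0.2511]
orientation: [3.139, 0.135, -0.0]
force: [0.4, 0.3, -0.9]
opening: 0.0298
gripper_force: 10.0
```

Call:
{"fn": "arm_command", "kwargs": {
  "increments": [
    [0, 0, 0.004, 0, 0, 0],
    [0, 0, 0.008, 0, 0, 0],
    [0, 0, 0.012, 0, 0, 0],
    [0, 0, 0.015, 0, 0, 0],
    [0, 0, 0.015, 0, 0, 0]
  ]
}}

```text
t: 41.62
tool_pos: [0.4633, 0.1239, 0.2479]
orientation: [-3.139, -0.134, 0.0]
force: [-0.1, 0.3, -0.1]
opening: 0.0297
gripper_force: 10.0
```

Call:
{"fn": "arm_command", "kwargs": {
  "increments": [
    [0, 0, 0.004, 0, 0, 0],
    [0, 0, 0.008, 0, 0, 0],
    [0, 0, 0.01, 0, 0, 0],
    [0, 0, 0.01, 0, 0, 0],
    [0, 0, 0.01, 0, 0, 0]
  ]
}}

```text
t: 42.25
tool_pos: [0.4634, 0.124, 0.246]
orientation: [-3.139, -0.135, -0.0]
force: [-0.1, -0.7, -0.7]
opening: 0.0298
gripper_force: 10.0
```

Call:
{"fn": "arm_command", "kwargs": {
  "increments": [
    [0, 0, 0.004, 0, 0, 0],
    [0, 0, 0.008, 0, 0, 0],
    [0, 0, 0.01, 0, 0, 0],
    [0, 0, 0.01, 0, 0, 0],
    [0, 0, 0.01, 0, 0, 0]
  ]
}}

```text
t: 42.88
tool_pos: [0.4634, 0.1239, 0.2439]
orientation: [-3.139, -0.135, -0.0]
force: [-0.3, -0.3, 0.1]
opening: 0.0295
gripper_force: 10.0
```

Call:
{"fn": "arm_command", "kwargs": {
  "increments": [
    [0, 0, 0.004, 0, 0, 0],
    [0, 0, 0.008, 0, 0, 0],
    [0, 0, 0.01, 0, 0, 0],
    [0, 0, 0.01, 0, 0, 0],
    [0, 0, 0.01, 0, 0, 0]
  ]
}}

```text
t: 43.5
tool_pos: [0.4634, 0.1239, 0.2419]
orientation: [-3.139, -0.135, 0.0]
force: [-0.4, -0.3, -1.2]
opening: 0.0296
gripper_force: 10.0
```

Call:
{"fn": "arm_command", "kwargs": {
  "increments": [
    [0, 0, 0.003, 0, 0, 0],
    [0, 0, 0.005, 0, 0, 0],
    [0, 0, 0.007, 0, 0, 0],
    [0, 0, 0.007, 0, 0, 0],
    [0, 0, 0.007, 0, 0, 0]
  ]
}}

```text
t: 44.12
tool_pos: [0.4634, 0.1239, 0.2406]
orientation: [-3.139, -0.134, -0.0]
force: [-0.9, 0.7, -0.2]
opening: 0.0296
gripper_force: 10.0
```

Call:
{"fn": "arm_command", "kwargs": {
  "increments": [
    [0, 0, 0.002, 0, 0, 0],
    [0, 0, 0.004, 0, 0, 0],
    [0, 0, 0.006, 0, 0, 0],
    [0, 0, 0.006, 0, 0, 0],
    [0, 0, 0.006, 0, 0, 0]
  ]
}}

```text
t: 44.75
tool_pos: [0.4634, 0.1239, 0.2394]
orientation: [-3.139, -0.134, -0.0]
force: [-1.1, 0.2, -0.3]
opening: 0.0296
gripper_force: 10.0
```

Call:
{"fn": "arm_command", "kwargs": {
  "increments": [
    [0, 0, 0.002, 0, 0, 0],
    [0, 0, 0.004, 0, 0, 0],
    [0, 0, 0.005, 0, 0, 0],
    [0, 0, 0.005, 0, 0, 0],
    [0, 0, 0.005, 0, 0, 0]
  ]
}}

```text
t: 45.38
tool_pos: [0.4637, 0.124, 0.239]
orientation: [-3.139, -0.135, -0.002]
force: [-1.5, -0.5, 6.0]
opening: 0.0295
gripper_force: 10.0
```

Contact came 2 mm above the original grip height, so the grip is sound with about 11 mm overlap. Carrying on.

Call:
{"fn": "arm_command", "kwargs": {
  "increments": [
    [0, 0, -0.01, 0, 0, 0],
    [0, 0, -0.05, 0, 0, 0],
    [0, 0, -0.15, 0, 0, 0],
    [0, 0, -0.3, 0, 0, 0],
    [0, 0, -0.4, 0, 0, 0]
  ]
}}

```text
t: 46.0
tool_pos: [0.4635, 0.124, 0.3201]
orientation: [-3.139, -0.135, -0.002]
force: [0.4, 0.5, 0.2]
opening: 0.0293
gripper_force: 10.0
```

Call:
{"fn": "arm_command", "kwargs": {
  "increments": [
    [-0.01, 0.12, 0, 0, 0, 0],
    [-0.03, 0.3, 0, 0, 0, 0],
    [-0.05, 0.5, 0, 0, 0, 0],
    [-0.06, 0.7, 0, 0, 0, 0],
    [-0.07, 0.9, 0, 0, 0, 0]
  ]
}}

```text
t: 46.62
tool_pos: [0.4647, -0.0578, 0.3188]
orientation: [3.139, 0.135, 0.001]
force: [1.6, 0.1, -0.2]
opening: 0.0295
gripper_force: 10.0
```

Call:
{"fn": "arm_command", "kwargs": {
  "increments": [
    [-0.01, 0.15, 0, 0, 0, 0],
    [-0.015, 0.26, 0, 0, 0, 0],
    [-0.015, 0.298, 0, 0, 0, 0],
    [-0.015, 0.298, 0.05, 0, 0, 0],
    [-0.015, 0.298, 0.1, 0, 0, 0]
  ]
}}

```text
t: 47.25
tool_pos: [0.4668, -0.1155, 0.2974]
orientation: [-3.138, -0.136, 0.001]
force: [0.6, -0.2, -0.7]
opening: 0.0297
gripper_force: 10.0
```

```bash
python3 go.py .4662 -.1167 .272 1.656
```

```text
t 47.25 q [-0.35 -0.12  1.94  0.    1.32  1.14] rv [-3.138e+00 -1.360e-01  1.000e-03] pos [ 0.4668 -0.1155  0.2974] F [ 0.6 -0.2 -0.7]
[-0.003  0.006  0.127 -0.     0.     0.   ]
```

Call:
{"fn": "arm_command", "kwargs": {
  "increments": [
    [-0.002, 0.006, 0.04, 0, 0, 0],
    [-0.002, 0.006, 0.08, 0, 0, 0],
    [-0.002, 0.006, 0.11, 0, 0, 0],
    [-0.002, 0.006, 0.127, 0, 0, 0],
    [-0.002, 0.006, 0.127, 0, 0, 0]
  ]
}}

```text
t: 47.88
tool_pos: [0.4666, -0.1174, 0.2728]
orientation: [-3.139, -0.134, 0.0]
force: [0.1, -0.2, 0.2]
opening: 0.0297
gripper_force: 10.0
```

```bash
python3 go.py .4663 -.1167 .2595 1.656
```

```text
t 47.88 q [-0.35 -0.09  1.96  0.    1.27  1.13] rv [-3.139 -0.134  0.   ] pos [ 0.4666 -0.1174  0.2728] F [ 0.1 -0.2  0.2]
[-0.001 -0.004  0.066 -0.     0.     0.   ]
```

Call:
{"fn": "arm_command", "kwargs": {
  "increments": [
    [-0.001, -0.004, 0.01, 0, 0, 0],
    [-0.001, -0.004, 0.02, 0, 0, 0],
    [-0.001, -0.004, 0.03, 0, 0, 0],
    [-0.001, -0.004, 0.04, 0, 0, 0],
    [-0.001, -0.004, 0.045, 0, 0, 0]
  ]
}}

```text
t: 48.5
tool_pos: [0.4663, -0.1167, 0.2637]
orientation: [-3.139, -0.134, 0.0]
force: [-0.9, 0.2, -0.3]
opening: 0.0296
gripper_force: 10.0
```

Call:
{"fn": "arm_command", "kwargs": {
  "increments": [
    [0, 0, 0.005, 0, 0, 0],
    [0, 0, 0.01, 0, 0, 0],
    [0, 0, 0.015, 0, 0, 0],
    [0, 0, 0.02, 0, 0, 0],
    [0, 0, 0.02, 0, 0, 0]
  ]
}}

```text
t: 49.12
tool_pos: [0.4663, -0.1167, 0.2598]
orientation: [-3.139, -0.135, 0.0]
force: [0.6, 0.7, -0.9]
opening: 0.0292
gripper_force: 10.0
```

Call:
{"fn": "arm_command", "kwargs": {
  "increments": [
    [0, 0, 0.002, 0, 0, 0],
    [0, 0, 0.004, 0, 0, 0],
    [0, 0, 0.006, 0, 0, 0],
    [0, 0, 0.006, 0, 0, 0],
    [0, 0, 0.006, 0, 0, 0]
  ]
}}

```text
t: 49.75
tool_pos: [0.4663, -0.1167, 0.2587]
orientation: [-3.139, -0.135, -0.0]
force: [0.3, -0.4, 0.0]
opening: 0.0297
gripper_force: 10.0
```

Call:
{"fn": "arm_command", "kwargs": {
  "increments": [
    [0, 0, 0.001, 0, 0, 0],
    [0, 0, 0.002, 0, 0, 0],
    [0, 0, 0.003, 0, 0, 0],
    [0, 0, 0.004, 0, 0, 0],
    [0, 0, 0.004, 0, 0, 0]
  ]
}}

```text
t: 50.38
tool_pos: [0.4664, -0.1167, 0.2582]
orientation: [3.139, 0.135, 0.001]
force: [-1.3, 0.1, 3.4]
opening: 0.0296
gripper_force: 10.0
```

Contact came at the expected height. Releasing, backing off and checking.

Call:
{"fn": "arm_command", "kwargs": {
  "increments": [
    [0, 0, 0, 0, 0, 0],
    [0, 0, 0, 0, 0, 0],
    [0, 0, 0, 0, 0, 0],
    [0, 0, 0, 0, 0, 0],
    [0, 0, -0.03, 0, 0, 0]
  ],
  "fingers": -1
}}

```text
t: 51.0
tool_pos: [0.4661, -0.1166, 0.2636]
orientation: [-3.138, -0.134, 0.002]
force: [-0.7, 0.3, -0.8]
opening: 0.0751
gripper_force: 0.0
```

Call:
{"fn": "arm_command", "kwargs": {
  "increments": [
    [0, 0, -0.15, 0, 0, 0],
    [0, 0, -0.35, 0, 0, 0],
    [0, 0, -0.45, 0, 0, 0],
    [0, 0, -0.45, 0, 0, 0],
    [0, 0, -0.45, 0, 0, 0]
  ]
}}

```text
t: 51.62
tool_pos: [0.466, -0.1166, 0.353]
orientation: [-3.138, -0.134, 0.002]
force: [-1.0, 0.1, 0.1]
opening: 0.0928
gripper_force: 0.0
```

Run:
```python
from plant import *
from vis import *
c=read_camera("wrist");s=read_state();print(s["t"],s["opening"],s["tool_pos"])
a=cv2.resize(c["image"][90:260,130:500,::-1],None,fx=2,fy=2,interpolation=cv2.INTER_CUBIC)
d=read_camera("scene");b=cv2.resize(d["image"][90:210,130:315,::-1],None,fx=2,fy=2,interpolation=cv2.INTER_CUBIC)
o=np.zeros((600,740,3),np.uint8);o[:340,:740]=a;o[345:585,:370]=b;cv2.imwrite("pics/end.png",o)
```

```text
51.675 0.09315774520464588 [ 0.46590929 -0.11654391  0.35253748]
```

View pics/end.png

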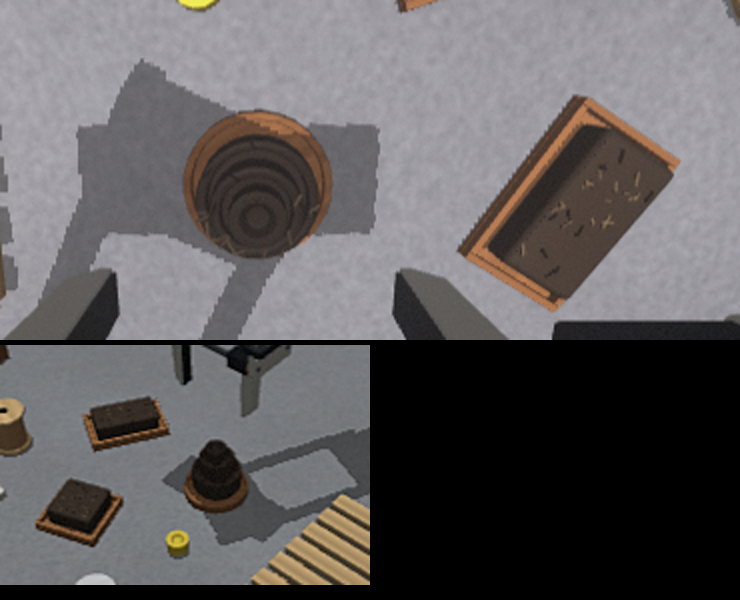

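The wrist crop shows the nest concentric at (258,195). The scene crop shows the upright three-tea tower at (215,475), with the brick at (125,420) and the square at (80,505) flat in their bases. Handing in.

```bash
python3 -c "
from plant import *
print(close_job())"
```

```text
the job is handed in; nothing more can be done
None
```

All five teas are packed and the job is handed in at about 52 s: brick and square flat in their bases, the three bowl teas nested upright in the round base, and the paste pot and twine spool untouched.

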